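# Lock the shaft of the joinery clamping jig

### The job

Lock the shaft of the clamping jig: with a fingertip, push the black post round until the slot across the red disc (its floor is white) lines up with the steel lock bar, then push the bar by its yellow tab straight through the slot and into the keeper beyond until the tab comes up against the staple. Only push, never lift the bar, and leave the glue jar, the bench dog and the chisel where they are.

Things in the scene. Friction and masses are not known exactly. Their poses are not given: they have to be found in the camera images.
- jig: The clamping jig, fixed to the bench: plywood board 325 x 210 mm, 18 mm thick. Origin on the red disc's axis at bench height; +x is the way the lock bar is pushed, z up. On its -y side (y below -49 mm) a screw, shoe, clamped rail and fence up to 46 mm high, on the board. The bar's open channel runs from x -228 to -48 mm: floor 20 mm above the bench, walls up to 28 mm, 22 mm apart.
- disc (a joint): Angle (rad) of the red slotted disc about its upright axis, growing anticlockwise seen from above, stops at -0.35 and 3.49. Its slot (24 mm wide, flared mouths) runs right across, so it lines up with the bar at 0 and equally at 3.14: either will do. The bar's round nose straightens the last 0.15 rad by itself. Light friction (about 2 N at the post); it stays where it is left.
- disc_axis (a point): Point on the axis of the red disc, at the level of its top face, 36 mm above the bench. Disc 90 mm across. Fixed to the jig, axes as the jig's.
- post (a point): Centre of the top of the black upright post on the disc, by which it is turned: 16 mm thick, from 36 to 80 mm above the bench, 30 mm from the disc's axis, square to the slot. At disc angle 0 it lies on the jig's -y side, at 1.57 on its +x side (towards the keeper), at 3.14 on its +y side.
- staple (a point): Middle of the top of the dark steel staple over the front end of the channel, 40 mm above the bench; 20 mm long (jig x -72 to -52 mm), 38 mm wide. The yellow tab stops against its back (-x) face.
- keeper (a point): Middle of the top of the keeper, the dark steel arch beyond the disc that receives the bar's nose; top 40 mm above the bench, 22 mm long (jig x 50 to 72 mm), opening 26 mm wide.
- bar: The loose steel lock bar, 20 mm wide, 12 mm high, in the channel; 0.2 to 0.4 kg. Origin at its underside below the yellow tab, 20 mm above the bench; +x along the bar to its nose, 146 mm ahead; the tail ends 10 mm behind. Fully home, the origin is at jig x = -78 mm and the nose at jig x = +68 mm inside the keeper. It starts 120 to 134 mm short of that.
- tab (a point): Centre of the yellow upright push tab on the bar's tail, 56 mm above the bench: 12 mm thick along the bar, 30 mm wide, from 32 to 80 mm above the bench. Pushed at its back (-x) face.
- nose (a point): Tip of the bar's rounded nose, 26 mm above the bench.
- glue: Bystander: glue jar with orange cap, 48 mm across, 100 mm high, standing on the bench on the jig's +y side. Origin centre of its underside.
- dog: Bystander: dark wooden bench dog, a peg 19 mm thick with a 28 mm head, 70 mm high, standing upright on the bench on the jig's +y side. Origin centre of its underside.
- chisel: Bystander: chisel with wooden handle, 240 mm long, 28 mm thick at most, lying on the bench on the jig's -y side beyond the fence. Origin at its middle, underside, x along the blade.
Not all that is in view belongs to the job. Several things have the shape of the bar; the one meant has the colours described above.

How it is judged (in metres and radians):
On the way, in this order (a step that is already met when the one before it is completed fails the run):
1. the disc's slot lines up with the bar (within 0.2 rad) while the bar is still outside the disc (x of nose in the frame of jig below -0.044 m and (value of joint disc between -0.2 and 0.2 rad or value of joint disc between 2.94 and 3.34 rad)), for 0.2 s.
2. the bar has gone through the slot into the keeper and is fully home (x of nose in the frame of jig above 0.062 m and y of nose in the frame of jig between -0.006 and 0.006 m), for 0.2 s.
At the end, for the whole second after the job is handed in: The bar lies level at rest through the disc's slot and in the keeper, its nose within 6 mm of fully home; the disc's slot is in line with it (within 0.12 rad) (all of step 2 and z of nose in the frame of jig between 0.021 and 0.031 m and angle between the x axis of bar and the x axis of jig, either way round below 0.08 rad and angle between bar's own z axis and vertical below 0.06 rad and (value of joint disc between -0.12 and 0.12 rad or value of joint disc between 3.02 and 3.26 rad) and linear speed of bar below 0.01 m/s); the robot touches nothing.
It fails at once if the bar is lifted or tipped (its origin or nose more than 12 mm above where it lies in the channel, or tipped by more than 0.15 rad) (z of bar in the frame of jig above 0.032 m or z of nose in the frame of jig above 0.038 m or angle between bar's own z axis and vertical above 0.15 rad).
It fails at once if the glue jar is moved by more than 15 mm or tipped (distance of glue from where it was at the start of the episode above 0.015 m or angle between glue's own z axis and vertical above 0.3 rad).
It fails at once if the bench dog is moved by more than 15 mm or tipped (distance of dog from where it was at the start of the episode above 0.015 m or angle between dog's own z axis and vertical above 0.3 rad).
It fails at once if the chisel is moved by more than 15 mm (distance of chisel from where it was at the start of the episode above 0.015 m).
It also fails if it takes over 50 s, if anything falls off the work surface, if the arm or the gripper's body presses on something with over 40 N, if the wrist force passes 120 N, or if a joint passes its speed limit or range.

### The arm

A 6-joint arm with a two-finger parallel gripper is mounted at the origin on the work surface. World frame = base frame: x ahead of the robot, y to its left, z up, the work surface at z = 0. Lengths are in m, angles in degrees, forces in N, time in s.
With the tool pointing down it reaches from about 0.4 to 0.825 m from the base axis. Payload 7 kg.
Tool frame: the origin (TCP) lies on the centre line of the jaws, within the pads' length; the fingertips stand 11 mm ahead of it and the grasp point (between the pads) lies 8 mm behind it; z points along the fingers, y is the line along which they close (so a half turn about z gives the same grasp; the last joint's range is limited). The gripper opens to 88 mm and grips with 3 to 60 N. Pads are 19 mm wide; open, the fingers measure 130 mm over their backs; the gripper's body (78 mm by 193 mm) begins 47 mm behind the grasp point.
Start: joints at [86.121, 20.546, 0.682, 0, -70.136, -16.507], TCP at [0.235, 0.633, 0.238] pointing down, gripper open.
Joint ranges: [-176.03, 176.03], [-82.01, 121.73], [-58.28, 71.71], [-173.87, 95.51], [-174.79, -0.11], [-173.66, 173.66]. Speed limits (degrees/s): [136.94, 136.94, 172.46, 180, 180, 180].

### API

Orientations are given as [roll, pitch, yaw] about the fixed x, y, z axes, in that order (R = Rz(yaw) Ry(pitch) Rx(roll)).
In Python, from plant import r, capture, camera_model, job gives the robot as it stands.
- The arm moves only by the tool drive_tool, never from a script. Its argument "increments" is a list that holds one entry, the list of rows, each a list of 5 numbers: the gripper's target within -1 to 1 (fully open at 1, half-way at 0, shut at -1), then the shift along the tool's x, y, z scaled (see below), then the turn about the tool's z scaled (see below). In form: [[[gripper, tx, ty, tz, roll], ...]]. A call has 1 to 5 rows; each row is the pose to reach, as a shift and turn from the pose commanded when the call began, along the tool's axes at that moment, turning the shorter way round; what a row does not reach only later rows make up. The controller multiplies each number of a shift by 120 mm and each number of a turn by 360 degrees. A row lasts 1/8 s, in which the tool goes at most 62.5 mm and 10.7 degrees, less where a joint would pass 70% of its speed; a pose out of reach is approached as far as the arm can. A call with a number of a shift or a turn outside -1 to 1 is refused whole. A call with a gripper value outside its range is refused whole. The fingers move at their own pace and stop on an object; "squeeze" is the grip in N (left out, the last holds). Time passes only in rows, so rows that repeat a pose let the fingers close. It gives the time, the measured TCP pose, the force, the opening and the grip force at its end, in the units of the state.
- r.get_state(): the state, without advancing time (a new reading comes with each control period).
- capture(name): name is "scene" or "top"; returns the picture (420x560x3 uint8, red, green, blue); there is no depth.
- camera_model(name): a dict with "camera_matrix" (3x3 intrinsics, pixels), "rvec" (rotation vector, rad) and "tvec" (3), from world to camera coordinates, as OpenCV has them. Camera axes: x right, y down, z forward; pixel columns grow to the right and rows downward; lengths in m; the calibration is good to about 2 mm. A picture is of the moment at which its call begins. camera_model takes no time and is no camera call.
- job.close_job(): hands the job in; it is judged then, once.
The state is a dict: "time_s": time; "joints": joint angles; "qd": joint speeds; "joint_torque": joint torques, N m; "tcp_pos": TCP position; "eef_rot": TCP orientation; "contact_force": force on the tool from outside, world axes, zero at the start; "moment": the same for the moment, N m; "gripper_width": finger opening in m; "gripper_force": force on a finger pad.
Only numpy, scipy, OpenCV 4.12 (cv2) and the standard library are available. Lean on these libraries where they do the work, as an engineer would, in place of code of your own. Each camera call takes 0.05 s, during which the arm holds its last target. There are 200 camera calls.

## Working session

There is one attempt and no reset: what is moved stays moved. The work goes in short steps, Python scripts to look and compute and a tool call to move; the robot and the scene stay as the last step left them, time stands still between calls to the robot, and variables do not carry over. Pictures are saved under pics/ and viewed, at most 12 in all, crops included, and the job is handed in when it is done.

Besides the shell and the picture viewer there is one more tool, called after "Request:" as name([rows], argument=value, ...), one row to a line, values as JSON. drive_tool: Moves the arm, as the interface text tells. Its arguments: {"type":"object","properties":{"increments":{"type":"array"},"squeeze":{"type":"number"}},"required":["increments"]}

```bash
mkdir -p pics; python3 - <<'E'
from plant import r,capture,camera_model
import cv2
for n in("scene","top"):
    cv2.imwrite(f"pics/{n}0.png",cv2.cvtColor(capture(n),cv2.COLOR_RGB2BGR)); print(camera_model(n))
s=r.get_state();print(s)
E
```

```text
{'camera_matrix': array([[449.22959893,   0.        , 271.65745381],
       [  0.        , 449.22959893, 200.52463668],
       [  0.        ,   0.        ,   1.        ]]), 'rvec': array([ 1.71166348,  1.8101932 , -0.72916565]), 'tvec': array([ 0.12125344, -0.33532768,  1.38062524])}
{'camera_matrix': array([[423.50703999,   0.        , 280.81590001],
       [  0.        , 423.50703999, 212.82420731],
       [  0.        ,   0.        ,   1.        ]]), 'rvec': array([ 2.14020502, -2.10055874,  0.14616471]), 'tvec': array([-0.06667925,  0.58070257,  1.09511062])}
{'time_s': 0.1, 'joints': array([ 8.61233497e+01,  2.05875739e+01,  6.39586985e-01, -1.49363222e-02,
       -7.01345106e+01, -1.65091450e+01]), 'qd': array([ 0.03830268, -0.09746848,  0.0630472 ,  0.10994711,  0.04835252,
        0.01101013]), 'joint_torque': array([-1.12564299e-03, -5.84161949e+01,  2.93751526e+01,  7.01543123e+00,
        1.01447999e-02, -4.68070357e-05]), 'tcp_pos': array([0.23499968, 0.63234436, 0.2367267 ]), 'eef_rot': array([ 1.79916913e+02, -9.98198147e-03, -2.03908737e+01]), 'contact_force': array([-0.5430689 , -0.0330677 ,  1.25287539]), 'moment': array([-0.01767921,  0.00274809, -0.02225646]), 'gripper_force': 0.0, 'gripper_width': 0.08762650513817787}
```

View pics/top0.png

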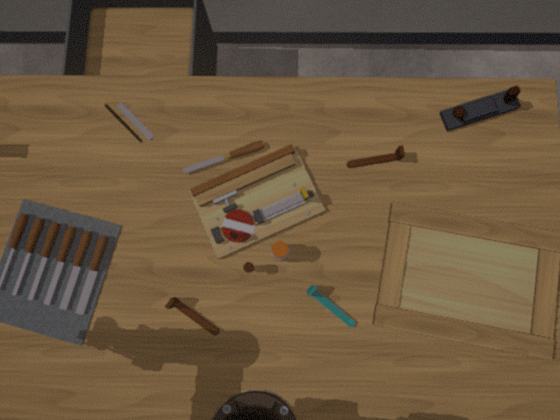

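View pics/scene0.png

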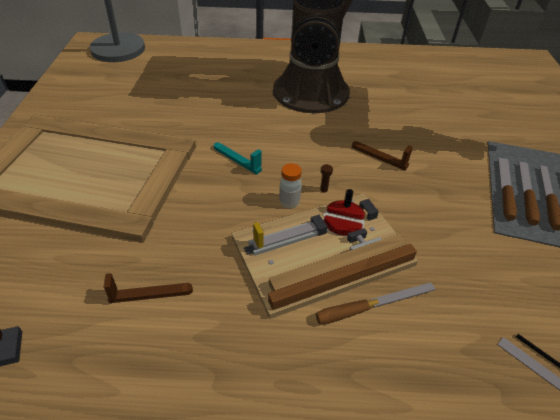

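The top view shows the jig at about (258,200), the red disc at (238,226) with its slot off-line, the yellow tab at (306,193), the glue jar at (280,249) and the dog at (249,267).

Bar-shaped candidates in the top view are teal (332,307), brown (193,316), brown (376,160), and the steel one with a yellow tab at (285,205). The steel one, lying in the jig channel, fits the description. I'll confirm it in an enlarged crop.

```bash
python3 - <<'E'
import cv2,numpy as np
from plant import camera_model
t=cv2.imread("pics/top0.png")[135:280,175:335]; s=cv2.imread("pics/scene0.png")[155:305,225:425]
cv2.imwrite("pics/c1.png",cv2.resize(t,None,fx=4,fy=4,interpolation=cv2.INTER_CUBIC))
cv2.imwrite("pics/c2.png",cv2.resize(s,None,fx=4,fy=4,interpolation=cv2.INTER_CUBIC))
for n in("scene","top"):
    m=camera_model(n);print(n,cv2.projectPoints(np.array([[0,0,0],[.235,.633,.24],[.5,0,0.]]),m["rvec"],m["tvec"],m["camera_matrix"],None)[0].reshape(-1,2).round())
E
```

```text
scene [[311.  91.]
 [597.  66.]
 [314. 208.]]
top [[255. 437.]
 [-43. 351.]
 [261. 244.]]
```

View pics/c1.png

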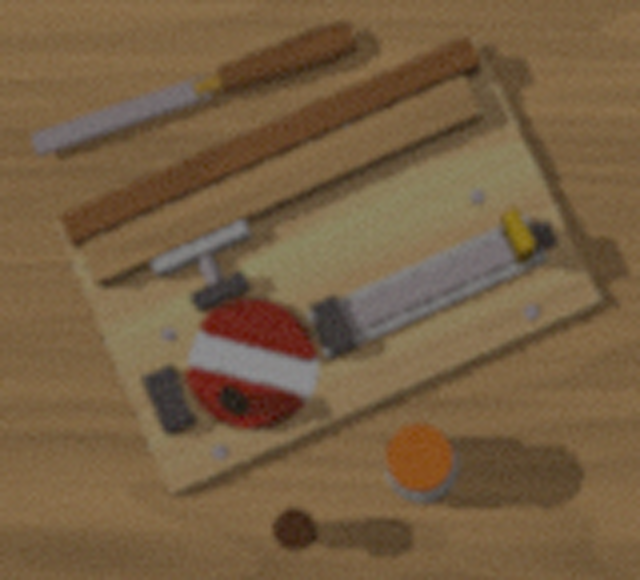

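View pics/c2.png

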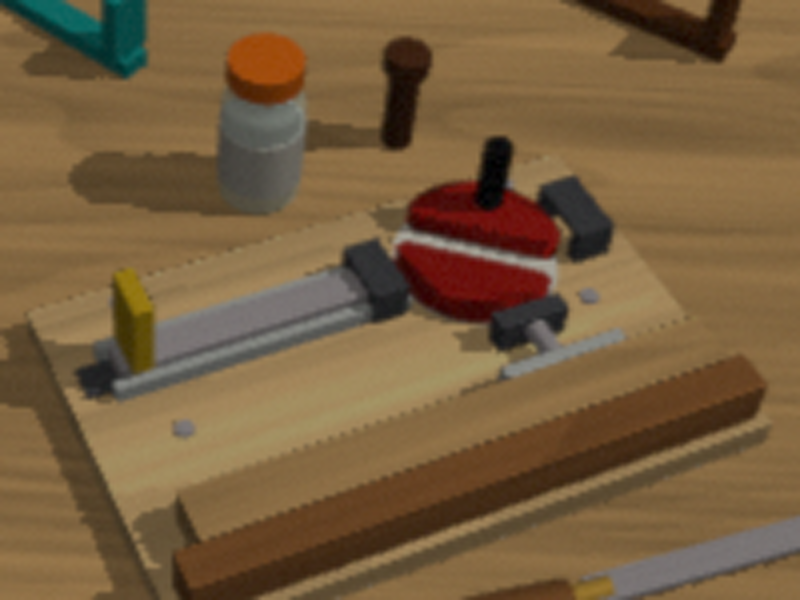

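```bash
cat > h.py <<'E'
import cv2,numpy as np
from plant import camera_model
from scipy.optimize import least_squares
def proj(n,P):
    m=camera_model(n);return cv2.projectPoints(np.array(P,float).reshape(-1,3),m["rvec"],m["tvec"],m["camera_matrix"],None)[0].reshape(-1,2)
def pts(p):
    x,y,a,d,b=p;c,s=np.cos(a),np.sin(a)
    L=np.array([[0,0,.036],[.061,0,.04],[-.062,0,.04],[-.078-b,0,.08],[.03*np.sin(d),-.03*np.cos(d),.08]])
    return L@np.array([[c,s,0],[-s,c,0],[0,0,1]])+[x,y,0]
def fit(top,scene,x0):
    f=lambda p:np.r_[(proj("top",pts(p))-top).ravel(),(proj("scene",pts(p))-scene).ravel()]
    return least_squares(f,x0,loss="soft_l1")
E
python3 - <<'E'
from h import *
cv=lambda A,o:(np.array(A)+.5)/4-.5+o
top=cv([[253,363],[168,398],[333,322],[519,230],[233,401]],[175,135])
sc=cv([[480,248],[572,202],[374,262],[126,277],[497,145]],[225,155])
o=fit(top,sc,[.54,.05,2.0,2.5,.12]);print(o.x.round(4),np.degrees(o.x[2:4]));print(o.fun.reshape(2,5,2).round(1))
# bystanders by z-plane: glue top z .1, dog top z .07
for n,uv,z in(("glue",cv([420,457],[175,135]),.1),("dog",cv([295,529],[175,135]),.07)):
    q=least_squares(lambda q:proj("top",[[q[0],q[1],z]])[0]-uv,[.5,0]).x
    x,y,a=o.x[:3];d=q-[x,y];print(n,q.round(3),"jig",(d@[np.cos(a),np.sin(a)]).round(3),(d@[-np.sin(a),np.cos(a)]).round(3))
E
```

```text
[0.5476 0.0607 2.0023 2.5007 0.1222] [114.72331827 143.27712987]
[[[ 0.  -0.1]
  [ 0.3 -0.1]
  [ 0.8  0.8]
  [ 1.2  0.6]
  [ 0.  -0.8]]

 [[-0.5 -2.5]
  [ 1.4  0.5]
  [ 0.3  0.4]
  [ 0.9  1.6]
  [ 0.  -0.8]]]
glue [ 0.48  -0.056] jig -0.078 0.11
dog [0.435 0.025] jig 0.015 0.118
```

Request:
drive_tool([
  [[-1,0.4,0.34,0,-0.03],[-1,0.8,0.7,0,-0.06],[-1,1,0.86,0,-0.09],[-1,1,0.86,0,-0.115],[-1,1,0.86,0,-0.125]],
])

```text
time_s: 0.72
tcp_pos: [0.312, 0.4934, 0.2375]
eef_rot: [180.0, 0.0, 24.8]
contact_force: [-0.1, 0.5, -0.2]
gripper_width: 0.0432
gripper_force: 0.0
```

Request:
drive_tool([
  [[-1,0.02,0.4,0,0],[-1,0.03,0.9,0,0],[-1,0.05,1,0,0]],
])

```text
time_s: 1.1
tcp_pos: [0.3677, 0.3847, 0.2375]
eef_rot: [180.0, 0.0, 24.5]
contact_force: [-0.1, -0.0, 0.0]
gripper_width: 0.0134
gripper_force: 0.0
```

Request:
drive_tool([
  [[-1,0,0.5,0.2,0],[-1,0,1,0.4,0],[-1,0,1,0.5,0]],
])

```text
time_s: 1.48
tcp_pos: [0.4173, 0.2754, 0.1763]
eef_rot: [180.0, 0.1, 24.4]
contact_force: [-0.5, 0.4, 0.5]
gripper_width: 0.0002
gripper_force: 0.0
```

Request:
drive_tool([
  [[-1,0,0.5,0,0],[-1,0,0.9,0.2,0],[-1,0,0.9,0.2,0]],
])

```text
time_s: 1.85
tcp_pos: [0.4618, 0.178, 0.1518]
eef_rot: [180.0, 0.2, 24.4]
contact_force: [-0.7, 0.7, -0.0]
gripper_width: 0.0004
gripper_force: 0.0
```

Request:
drive_tool([
  [[-1,0.02,0.4,0.2,0],[-1,0.02,0.62,0.4,0],[-1,0.02,0.62,0.4,0]],
])

```text
time_s: 2.22
tcp_pos: [0.4949, 0.113, 0.1039]
eef_rot: [180.0, 0.2, 24.5]
contact_force: [-0.1, 0.1, 0.5]
gripper_width: 0.0004
gripper_force: 0.0
```

```bash
python3 - <<'E'
from plant import r,capture
import cv2,numpy as np
a=capture("top")[160:260,180:320];b=capture("scene")[100:250,250:450]
f=lambda i:cv2.resize(cv2.cvtColor(i,cv2.COLOR_RGB2BGR),(400,300),interpolation=cv2.INTER_CUBIC)
cv2.imwrite("pics/n1.png",np.hstack([f(a),f(b)]));s=r.get_state();print(s["tcp_pos"],s["eef_rot"])
E
```

```text
[0.49568699 0.1146287  0.10579161] [ 1.79986922e+02 -1.49504921e-02  2.46372860e+01]
```

View pics/n1.png

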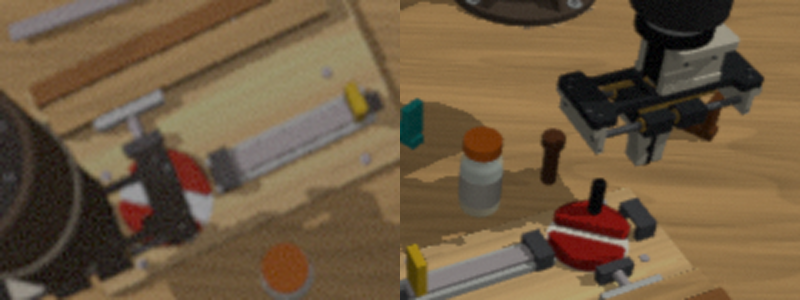

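Request:
drive_tool([
  [[-1,0,0,0.2,0],[-1,0,0,0.36,0],[-1,0,0,0.36,0],[-1,0,0.08,0.36,0],[-1,0,0.12,0.36,0]],
])

```text
time_s: 2.95
tcp_pos: [0.5021, 0.1007, 0.0635]
eef_rot: [-180.0, -0.1, 24.6]
contact_force: [0.3, 0.3, -0.5]
gripper_width: 0.0007
gripper_force: 0.0
```

Request:
drive_tool([
  [[-1,0,0.03,0,0],[-1,0,0.06,0,0],[-1,0,0.09,0,0],[-1,0,0.12,0,0],[-1,0,0.12,0,0]],
])

```text
time_s: 3.58
tcp_pos: [0.506, 0.0871, 0.062]
eef_rot: [-180.0, 0.1, 24.6]
contact_force: [-5.8, 2.1, 1.7]
gripper_width: 0.0006
gripper_force: 2.3
```

Request:
drive_tool([
  [[-1,0,0.02,0,0],[-1,0,0.04,0,0],[-1,0,0.06,0,0],[-1,0,0.08,0,0],[-1,0,0.08,0,0]],
])

```text
time_s: 4.2
tcp_pos: [0.5107, 0.0785, 0.0621]
eef_rot: [-180.0, 0.1, 24.6]
contact_force: [-2.4, 1.5, -0.2]
gripper_width: 0.0008
gripper_force: 1.1
```

```bash
python3 - <<'E'
from plant import r,capture
import cv2,numpy as np
a=capture("top")[160:260,180:320];b=capture("scene")[140:260,300:420]
f=lambda i,w:cv2.resize(cv2.cvtColor(i,cv2.COLOR_RGB2BGR),(w,400),interpolation=cv2.INTER_CUBIC)
cv2.imwrite("pics/n2.png",np.hstack([f(a,400),f(b,400)]));s=r.get_state();print(s["tcp_pos"],s["eef_rot"],s["contact_force"])
E
```

```text
[0.51112442 0.07869938 0.06224239] [-1.79996936e+02  1.49107000e-02  2.46087972e+01] [-0.73713884  1.20113668 -0.77181199]
```

View pics/n2.png

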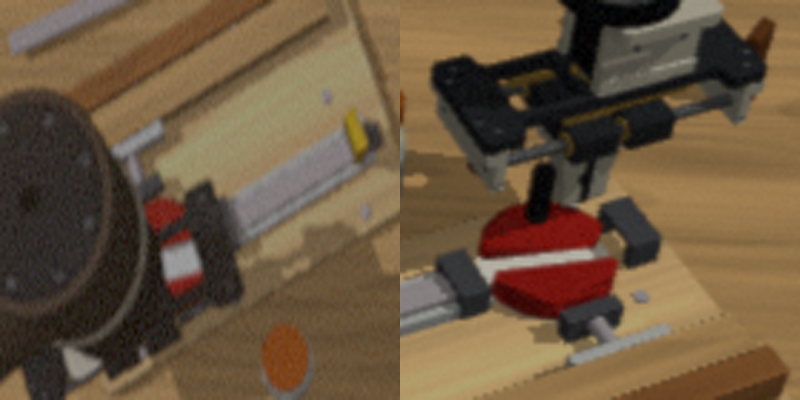

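Request:
drive_tool([
  [[-1,0,0.015,0,0],[-1,0,0.03,0,0],[-1,0,0.03,0,0]],
])

```text
time_s: 4.68
tcp_pos: [0.5129, 0.0754, 0.0624]
eef_rot: [180.0, -0.0, 24.6]
contact_force: [-2.1, 0.7, -1.0]
gripper_width: 0.0003
gripper_force: 1.0
```

```bash
cat > ang.py <<'E'
from h import *
from plant import r,capture
J=np.array([.5476,.0607]);a=2.0023
def slot():
    im=capture("scene");hsv=cv2.cvtColor(im,cv2.COLOR_RGB2HSV)
    m=((hsv[...,1]<60)&(hsv[...,2]>120)).astype(np.uint8)
    # keep pixels within disc top ellipse
    t=np.linspace(0,6.28,40);e=proj("scene",np.c_[J[0]+.038*np.cos(t),J[1]+.038*np.sin(t),0*t+.03])
    k=np.zeros_like(m);cv2.fillPoly(k,[e.round().astype(int)],1);m&=k
    v,u=np.nonzero(m);C=camera_model("scene");R=cv2.Rodrigues(C["rvec"])[0]
    d=np.linalg.solve(C["camera_matrix"],np.vstack([u,v,0*u+1]));d=R.T@d;o=-R.T@C["tvec"]
    P=(o[:,None]+d*((.02-o[2])/d[2])).T[:,:2]
    w=np.linalg.svd(P-P.mean(0),full_matrices=False)[2][0]
    print(len(u),"slot deg from jig x:",((np.degrees(np.arctan2(w[1],w[0])-a)+90)%180)-90)
def st():
    s=r.get_state();q=s["tcp_pos"][:2]-J
    print("tcp jig",(q@[np.cos(a),np.sin(a)]).round(4),(q@[-np.sin(a),np.cos(a)]).round(4),s["tcp_pos"][2],s["contact_force"])
E
python3 -c "
from ang import *
slot();st()
im=capture('scene')[170:250,310:410];cv2.imwrite('pics/n3.png',cv2.resize(im[...,::-1],(800,600),interpolation=cv2.INTER_CUBIC))"
```

```text
110 slot deg from jig x: -5.711213307426917
tcp jig 0.0278 0.0253 0.062440912546387894 [-1.60751412  1.06565844 -0.47020959]
```

View pics/n3.png

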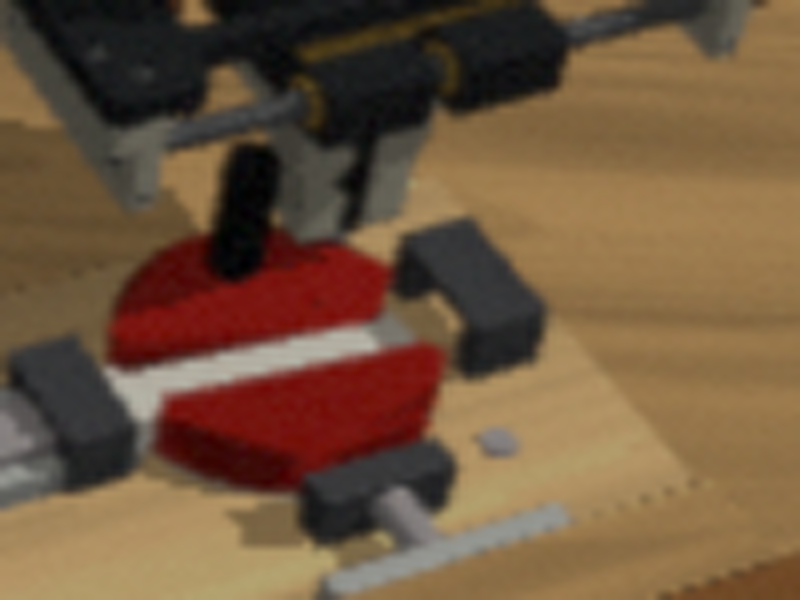

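The slot, running through (280,350) in the crop, is about 6° short of the channel line. I'll push a little more.

Request:
drive_tool([
  [[-1,0,0.01,0,0],[-1,0,0.022,0,0],[-1,0,0.022,0,0]],
])

```text
time_s: 5.15
tcp_pos: [0.514, 0.073, 0.0624]
eef_rot: [180.0, -0.0, 24.6]
contact_force: [-2.6, 1.1, 0.0]
gripper_width: 0.0007
gripper_force: 1.0
```

```bash
python3 -c "
from ang import *
slot();slot();st()"
```

```text
114 slot deg from jig x: -0.35228259057856803
116 slot deg from jig x: -0.8676671399289546
tcp jig 0.0252 0.0253 0.06244791436090181 [-1.88056852  0.75155257  0.06081731]
```

Request:
drive_tool([
  [[-1,0,-0.1,0,0],[-1,0,-0.1,0,0],[-1,0,-0.1,-0.3,0],[-1,0,-0.1,-0.55,0],[-1,0,-0.1,-0.55,0]],
])

```text
time_s: 5.88
tcp_pos: [0.5105, 0.0849, 0.1309]
eef_rot: [180.0, -0.3, 24.7]
contact_force: [0.4, 1.4, -0.5]
gripper_width: 0.0004
gripper_force: 0.0
```

Request:
drive_tool([
  [[-1,0.1,0.5,0,0],[-1,0.2,1,0,0],[-1,0.2,1,0,0]],
])

```text
time_s: 6.25
tcp_pos: [0.5819, -0.0181, 0.127]
eef_rot: [180.0, 0.1, 24.4]
contact_force: [-0.5, 1.4, -0.6]
gripper_width: 0.0003
gripper_force: 0.0
```

Request:
drive_tool([
  [[-1,0,0.5,0,0],[-1,0,1,0,0],[-1,0,1,0,0]],
])

```text
time_s: 6.62
tcp_pos: [0.631, -0.1271, 0.1269]
eef_rot: [-180.0, 0.1, 24.4]
contact_force: [-1.4, 0.7, 0.1]
gripper_width: 0.0003
gripper_force: 0.0
```

Request:
drive_tool([
  [[-1,0,0.2,0,0],[-1,0,0.38,0,0],[-1,0,0.38,0,0]],
])

```text
time_s: 7.0
tcp_pos: [0.6501, -0.1667, 0.128]
eef_rot: [180.0, 0.0, 24.6]
contact_force: [-0.4, 0.7, -0.3]
gripper_width: 0.0003
gripper_force: 0.0
```

```bash
python3 -c "
from ang import *
slot();st();print(r.get_state()['eef_rot'])
A=capture('top')[160:260,180:320];B=capture('scene')[150:270,240:400]
f=lambda i:cv2.resize(i[...,::-1],(400,300),interpolation=cv2.INTER_CUBIC)
cv2.imwrite('pics/n4.png',np.hstack([f(A),f(B)]))"
```

```text
119 slot deg from jig x: -0.426382629623447
tcp jig -0.2487 0.0021 0.12799397151775826 [-0.73677568  0.24757762  0.0990552 ]
[-1.79986529e+02  1.80600337e-02  2.45736139e+01]
```

View pics/n4.png

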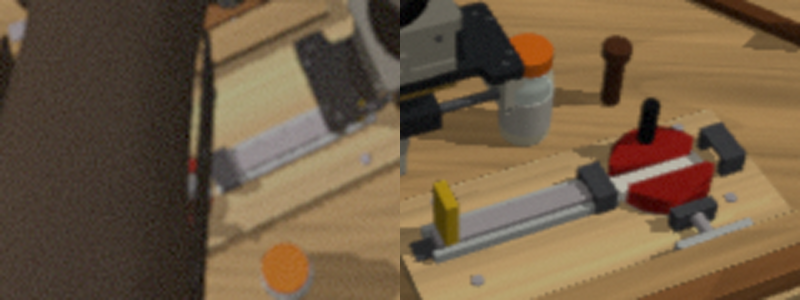

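The slot is lined up and the tab at (445,213) is clear. I'll descend behind it.

Request:
drive_tool([
  [[-1,0.017,0,0.3,0],[-1,0.017,0,0.6,0],[-1,0.017,0,0.6,0],[-1,0.017,0,0.6,0]],
])

```text
time_s: 7.65
tcp_pos: [0.6523, -0.1646, 0.0578]
eef_rot: [179.9, -0.1, 24.7]
contact_force: [0.4, -0.2, 0.7]
gripper_width: 0.0006
gripper_force: 0.0
```

Request:
drive_tool([
  [[-1,0,-0.05,0,0],[-1,0,-0.1,0,0],[-1,0,-0.15,0,0],[-1,0,-0.2,0,0],[-1,0,-0.25,0,0]],
])

```text
time_s: 8.28
tcp_pos: [0.6391, -0.1373, 0.0567]
eef_rot: [180.0, -0.0, 24.6]
contact_force: [1.3, -0.8, 1.2]
gripper_width: 0.0005
gripper_force: 0.9
```

```bash
python3 -c "
from ang import *
slot();st();print(r.get_state()['eef_rot'])
A=capture('top')[160:260,180:320];B=capture('scene')[150:270,240:400]
f=lambda i:cv2.resize(i[...,::-1],(400,300),interpolation=cv2.INTER_CUBIC)
cv2.imwrite('pics/n5.png',np.hstack([f(A),f(B)]))"
```

```text
122 slot deg from jig x: -0.22063533489605902
tcp jig -0.2175 -0.0002 0.0566053989703393 [-1.09251206  0.68440163 -0.13767822]
[ 1.79991397e+02 -1.62573546e-02  2.46344895e+01]
```

View pics/n5.png

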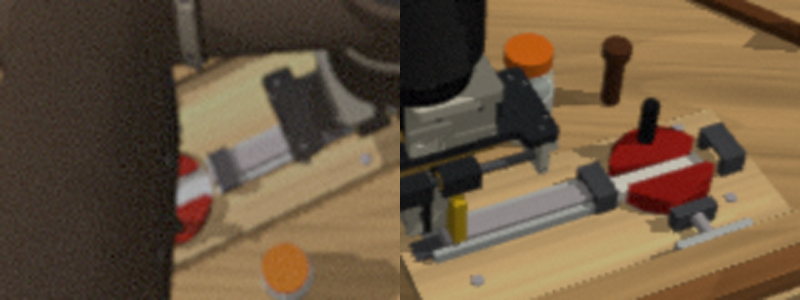

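The tab is in contact at (458,220) and moving. Pushing on.

Request:
drive_tool([
  [[-1,0,-0.05,0,0],[-1,0,-0.1,0,0],[-1,0,-0.15,0,0],[-1,0,-0.2,0,0],[-1,0,-0.25,0,0]],
])

```text
time_s: 9.05
tcp_pos: [0.6262, -0.1099, 0.0563]
eef_rot: [-180.0, 0.0, 24.6]
contact_force: [0.3, -0.9, 0.3]
gripper_width: 0.0001
gripper_force: 0.5
```

Request:
drive_tool([
  [[-1,0,-0.05,0,0],[-1,0,-0.1,0,0],[-1,0,-0.15,0,0],[-1,0,-0.2,0,0],[-1,0,-0.25,0,0]],
])

```text
time_s: 9.68
tcp_pos: [0.6139, -0.0827, 0.0564]
eef_rot: [180.0, -0.0, 24.6]
contact_force: [-0.3, -1.6, 0.4]
gripper_width: 0.0002
gripper_force: 0.7
```

Request:
drive_tool([
  [[-1,0,-0.05,0,0],[-1,0,-0.1,0,0],[-1,0,-0.15,0,0],[-1,0,-0.2,0,0],[-1,0,-0.25,0,0]],
])

```text
time_s: 10.3
tcp_pos: [0.6013, -0.0555, 0.0564]
eef_rot: [180.0, 0.0, 24.6]
contact_force: [-0.2, -2.4, 1.0]
gripper_width: 0.0006
gripper_force: 1.1
```

```bash
python3 -c "
from ang import *
st()"
```

```text
tcp jig -0.128 -0.0002 0.05642534729523986 [-0.17075846 -2.41592739  0.95485148]
```

Remaining about 27 mm. I'll go gently and watch the force.

Request:
drive_tool([
  [[-1,0,-0.04,0,0],[-1,0,-0.08,0,0],[-1,0,-0.12,0,0],[-1,0,-0.16,0,0],[-1,0,-0.18,0,0]],
])

```text
time_s: 10.92
tcp_pos: [0.5924, -0.0358, 0.0564]
eef_rot: [180.0, -0.0, 24.6]
contact_force: [1.0, -3.1, 1.7]
gripper_width: 0.0002
gripper_force: 1.5
```

Request:
drive_tool([
  [[-1,0,-0.015,0,0],[-1,0,-0.03,0,0],[-1,0,-0.03,0,0]],
])

```text
time_s: 11.3
tcp_pos: [0.591, -0.0328, 0.0564]
eef_rot: [180.0, -0.0, 24.6]
contact_force: [0.5, -3.0, 2.0]
gripper_width: 0.0002
gripper_force: 1.5
```

```bash
python3 -c "
from ang import *
st()
B=capture('scene')[150:270,240:400]
cv2.imwrite('pics/n6.png',cv2.resize(B[...,::-1],(800,600),interpolation=cv2.INTER_CUBIC))"
```

```text
tcp jig -0.1031 -0.0003 0.05639195433037675 [ 0.49340272 -3.00126962  2.00591524]
```

View pics/n6.png

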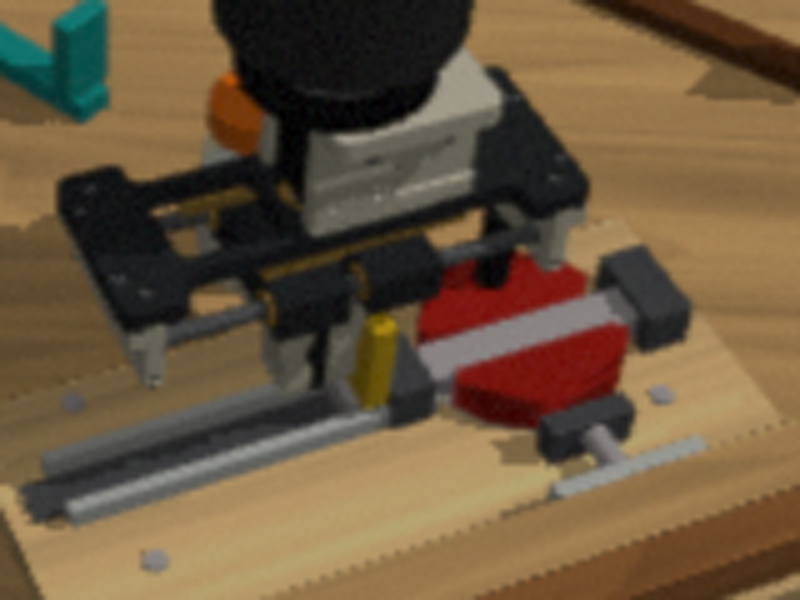

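The bar runs through the disc at (520,330) and the tab at (378,360) nearly meets the staple. There is no stop force yet.

Request:
drive_tool([
  [[-1,0,-0.01,0,0],[-1,0,-0.02,0,0],[-1,0,-0.02,0,0]],
])

```text
time_s: 11.72
tcp_pos: [0.5908, -0.0324, 0.0567]
eef_rot: [179.9, -0.0, 24.6]
contact_force: [4.4, -14.3, 0.8]
gripper_width: 0.0005
gripper_force: 7.1
```

Request:
drive_tool([
  [[-1,0,-0.01,0,0],[-1,0,-0.02,0,0],[-1,0,-0.02,0,0]],
])

```text
time_s: 12.1
tcp_pos: [0.5907, -0.0319, 0.0571]
eef_rot: [179.8, -0.0, 24.6]
contact_force: [9.3, -24.8, 0.4]
gripper_width: 0.0004
gripper_force: 12.9
```

The tab is stopped against the staple. I'll retreat straight back, then up.

Request:
drive_tool([
  [[-1,0,0.05,0,0],[-1,0,0.15,0,0],[-1,0,0.25,0,0],[-1,0,0.25,-0.3,0],[-1,0,0.25,-0.6,0]],
])

```text
time_s: 12.72
tcp_pos: [0.6014, -0.0562, 0.1286]
eef_rot: [-180.0, 0.1, 24.6]
contact_force: [0.9, 0.4, -0.8]
gripper_width: 0.0001
gripper_force: 0.0
```

Request:
drive_tool([
  [[-1,0,0,-0.2,0],[-1,0,0,-0.2,0],[-1,0,0,-0.2,0]],
])

```text
time_s: 13.1
tcp_pos: [0.6012, -0.0558, 0.1518]
eef_rot: [-180.0, 0.0, 24.6]
contact_force: [-0.3, 0.2, -0.4]
gripper_width: 0.0006
gripper_force: 0.0
```

```bash
python3 -c "
from ang import *
slot();st()
B=capture('scene')[150:270,240:400]
cv2.imwrite('pics/n7.png',cv2.resize(B[...,::-1],(800,600),interpolation=cv2.INTER_CUBIC))"
```

```text
199 slot deg from jig x: 0.149182448715095
tcp jig -0.1282 0.0003 0.151390049375735 [-0.06850462 -1.22436721 -0.01401834]
```

View pics/n7.png

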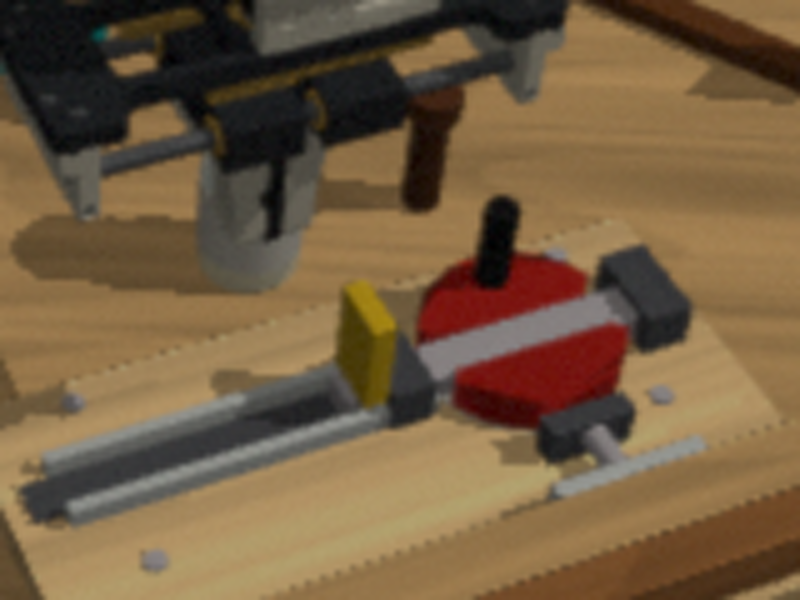

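The tab at (368,345) sits against the staple. The bar runs through the disc into the keeper at (645,290), and the gripper is clear.

```bash
python3 -c "
from plant import job
print(job.close_job())"
```

```text
the job is handed in; nothing more can be done
None
```

The shaft is locked and the job is handed in: the slot was turned into line and the bar pushed through it into the keeper until its tab stopped on the staple, with the arm clear and no bystander touched as far as I could tell; no verdict came back.

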